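# Put a freshly bound book to press

## Task

Push the freshly bound book by its spine, gently, until it is fully home against the stop inside the small wooden press. Then bring the press's top board down on it with the four wing screws: work crosswise, about an eighth of a turn (never a fifth) on a screw before you go to the one diagonally opposite, so that the board stays level all the way, and finish with all four screws finger-snug, none loose and none forced. Leave the things lying round the press where they are.

Things in the scene. Friction and masses are not known exactly. Their poses are not given: they have to be found in the camera images.
- press: small plywood bookbinding press, fixed to the table: lower board 172 x 160 x 18 mm, on it a grey packing board whose top is 27.2 to 28.8 mm above the table (it differs from start to start), an end stop at the far end and four upright shanks with springs. Origin: centre of its underside; x points from the open front, where the book sticks out, to the stop, y to the left, z up.
- stop (a point): middle of the stop's face, at the height of the packing board: x = 58 mm in the press. The stop is 66 mm wide and 10 mm high. The book slides to it along the press's x between the springs, whose inner sides are 96 mm apart.
- book: pocket book, 150 mm long (x) by 80 mm wide, 15 mm thick, grey covers. It lies on the packing board, 23 to 41 mm short of the stop at the start. Origin: centre of its underside. Home, its origin is at x = -17 mm in the press. It slides with about 1 N and must not be pushed with more than 25 N.
- spine (a point): middle of the book's spine, dark leather, on the short side that faces the front; 75 mm from the book's origin along its -x, 7.5 mm above the book's underside. Home, it still sticks out 17 mm in front of the top board and 6 mm in front of the lower board, so it is pushed from outside; fingers may reach below it there.
- board: top board, plywood, 150 x 150 x 15 mm, loose on the shanks, pushed up against the screws by the springs (3 to 5 N each). Origin: centre of its underside, 45 mm above the table at the start, 0.8 to 2.6 mm above the book. One screw turned down 1 rad more than its opposite tips it by 0.010 rad, two neighbours 1 rad more than the others by 0.014; it must stay under 0.0135 rad.
- screw0: black wing screw at the far left corner, x = 56, y = 56 mm in the press, opposite screw1. Origin: on its axis under the flange (26 mm across, 3 mm high) that bears on the top board. The wing, a bar 44 mm long and 9 mm thick, stands 6.5 to 28 mm above the origin (its middle to 21 mm); grip it across, centred on the axis. The pose does not turn with the wing.
- screw1: black wing screw at the near right corner, x = -56, y = -56 mm in the press, opposite screw0. Origin: on its axis under the flange (26 mm across, 3 mm high) that bears on the top board. The wing, a bar 44 mm long and 9 mm thick, stands 6.5 to 28 mm above the origin (its middle to 21 mm); grip it across, centred on the axis. The pose does not turn with the wing.
- screw2: black wing screw at the far right corner, x = 56, y = -56 mm in the press, opposite screw3. Origin: on its axis under the flange (26 mm across, 3 mm high) that bears on the top board. The wing, a bar 44 mm long and 9 mm thick, stands 6.5 to 28 mm above the origin (its middle to 21 mm); grip it across, centred on the axis. The pose does not turn with the wing.
- screw3: black wing screw at the near left corner, x = -56, y = 56 mm in the press, opposite screw2. Origin: on its axis under the flange (26 mm across, 3 mm high) that bears on the top board. The wing, a bar 44 mm long and 9 mm thick, stands 6.5 to 28 mm above the origin (its middle to 21 mm); grip it across, centred on the axis. The pose does not turn with the wing.
- turn0 (a joint): turn of screw0, rad, growing clockwise from above (tightening); the screw drops 1.59 mm per rad and stays where it is left. The wing's long side points 2.6 rad minus this value counter-clockwise from the press's x. 0 to 0.1 at the start; the board meets the book between 0.5 and 1.65. Each wing sits on a rubber bush that gives 1 rad per 5 N m.
- turn1 (a joint): turn of screw1, rad, growing clockwise from above (tightening); the screw drops 1.59 mm per rad and stays where it is left. The wing's long side points 2.3 rad minus this value counter-clockwise from the press's x. 0 to 0.1 at the start; the board meets the book between 0.5 and 1.65. Board in the air: 0.02 to 0.12 N m to turn, up to 0.2 when tipped.
- turn2 (a joint): turn of screw2, rad, growing clockwise from above (tightening); the screw drops 1.59 mm per rad and stays where it is left. The wing's long side points 2.8 rad minus this value counter-clockwise from the press's x. 0 to 0.1 at the start; the board meets the book between 0.5 and 1.65. On the book it takes some 0.05 N m more per 0.1 rad; 0.2 N m presses with about 20 N, 0.3 with 30 to 40 N.
- turn3 (a joint): turn of screw3, rad, growing clockwise from above (tightening); the screw drops 1.59 mm per rad and stays where it is left. The wing's long side points 2.5 rad minus this value counter-clockwise from the press's x. 0 to 0.1 at the start; the board meets the book between 0.5 and 1.65. Snug is 12 to 45 N each; tightening one takes 5 to 15 N off its neighbours.
- teal_pencil: bystander: teal pencil, 128 x 9 x 8 mm, lying right of the press; leave it. Origin: centre of its underside.
- bulldog_clip: bystander: black bulldog clip, 37 x 40 x 21 mm, lying left of the press; leave it. Origin: centre of its underside.
- mint_tin: bystander: small oblong pastille tin, 36 x 64 x 17 mm, lying behind the press; leave it. Origin: centre of its underside.
- eraser_box: bystander: eraser in a paper sleeve, 31 x 66 x 20 mm, lying left of the press near its front; leave it. Origin: centre of its underside.
There are look-alikes about, which are no part of the job. What is shaped like the book but blue or turquoise is not meant.

How it is judged:
By the outcome, as a careful person would: the job done as asked, in the order asked, and still so for the second after the job is handed in, with the robot touching nothing.
It also fails if it takes over 72 s, if anything falls off the work surface, if the arm or the gripper's body presses on something with over 40 N, if the wrist force passes 120 N, or if a joint passes its speed limit or range.

## Robot

A 7-joint arm with a two-finger parallel gripper is mounted at the origin on a cart in front of the work surface, level with it; the furniture and walls round the work are solid. World frame = base frame: x ahead of the robot, y to its left, z up, the work surface at z = 0. Lengths are in mm, angles in rad, forces in N, time in s.
With the tool pointing down it reaches from about 400 to 850 mm from the base axis. Payload 4.4 kg.
Tool frame: the origin (TCP) lies on the centre line of the jaws, within the pads' length; the fingertips stand 25 mm ahead of it and the grasp point (between the pads) lies 6 mm ahead of it; z points along the fingers, y is the line along which they close (so a half turn about z gives the same grasp; the last joint's range is limited). The gripper opens to 94 mm and grips with 3 to 60 N. Pads are 16 mm wide; open, the fingers measure 119 mm over their backs; the gripper's body (75 mm by 177 mm) begins 78 mm behind the grasp point.
Start: joints at [-1.292, 0.628, 0.038, 1.517, -0.027, 0.996, -0.02], TCP at [219.682, 611.766, 230.478] pointing down, gripper open.
Joint ranges: [-3.06, 3.06], [-0.37, 2.12], [-1.25, 1.32], [0.18, 2.47], [-1.1, 4.24], [0.23, 1.98], [-2.94, 2.94]. Speed limits (rad/s): [2.57, 2.57, 3.14, 3.14, 3.14, 3.14, 3.14].

## Interface

Orientations are given as a rotation vector (axis times angle).
In Python, from workcell import manip, vision gives the robot as it stands.
- The arm moves only by the shell command python3 -m handwheel 'ROWS' [OPENING]. ROWS is JSON, a list of rows, each a list of 6 numbers: the shift along the tool's x, y, z scaled (see below), then the turn, a rotation vector about the tool's x, y, z scaled (see below). In form: [[dx, dy, dz, ax, ay, az], ...]. A call has 1 to 8 rows; each row shifts and turns the commanded pose from where the row before left it, along the tool's axes as they then stand; what a row does not reach is not made up. The controller multiplies each number of a shift by 20 cm and each number of a turn by pi rad. A row lasts 1/8 s, in which the tool goes at most 62.5 mm and 10.7 degrees, less where a joint would pass 70% of its speed; a pose out of reach is approached as far as the arm can. A call with a number of a shift or a turn outside -1 to 1 is refused whole. A call with a gripper value outside its range is refused whole. OPENING is the opening, from -1 (shut) to 1 (fully open), so that 0 is half open, set as the call begins (- or left out, the last holds). The fingers move at their own pace and stop on an object; the grip force is fixed at half the most. Time passes only in rows, so rows that do not move let the fingers close. It gives the time, the measured TCP pose, the force, the opening and the grip force at its end, in the units of the state.
- manip.sense(): the state, without advancing time (a new reading comes with each control period).
- vision.snapshot(name): name is "scene" or "top"; returns the picture (420x560x3 uint8, blue, green, red); there is no depth.
- vision.camera_model(name): a dict with "camera_matrix" (3x3 intrinsics, pixels), "distortion" ([k1, k2, p1, p2, k3] as OpenCV has them; the pictures are not rectified), "rvec" (rotation vector, rad) and "tvec" (3), from world to camera coordinates, as OpenCV has them. Camera axes: x right, y down, z forward; pixel columns grow to the right and rows downward; lengths in mm; the calibration is good to about 2 mm. A picture is of the moment at which its call begins. camera_model takes no time and is no camera call.
- manip.close_job(): hands the job in; it is judged then, once.
The state is a dict: "time": time; "joint_positions": joint angles; "dq": joint speeds; "joint_efforts": joint torques, N m; "position": TCP position; "ee_rot": TCP orientation; "wrist_force": force on the tool from outside, world axes, zero at the start; "ft_torque": the same for the moment, N m; "gripper_width": opening from 0.0 (shut) to 1.0 (fully open); "grip_force": force on a finger pad.
Only numpy, scipy, OpenCV 4.12 (cv2) and the standard library are available. Lean on these libraries where they do the work, as an engineer would, in place of code of your own. Each camera call takes 0.05 s, during which the arm holds its last target. There are 200 camera calls.

## Working session

There is one attempt and no reset: what is moved stays moved. The work goes in short steps, Python scripts to look and compute and a shell command to move; the robot and the scene stay as the last step left them, time stands still between calls to the robot, and variables do not carry over. Pictures are saved under pics/ and viewed, at most 10 in all, crops included, and the job is handed in when it is done.

```bash
mkdir -p pics; ls
python3 - <<'E'
from workcell import manip, vision
import cv2
for n in("scene","top"):
    im=vision.snapshot(n);cv2.imwrite(f"pics/{n}0.png",im)
    m=vision.camera_model(n);print(n,m)
print(manip.sense())
E
```

```text
pics
scene {'camera_matrix': array([[408.66100096,   0.        , 284.52425947],
       [  0.        , 408.66100096, 208.72941379],
       [  0.        ,   0.        ,   1.        ]]), 'distortion': array([0.04301857, 0.        , 0.        , 0.        , 0.        ]), 'rvec': array([ 2.06210312, -0.61608668,  0.35006034]), 'tvec': array([-530.47973226,  204.11461228,  679.81730394])}
top {'camera_matrix': array([[533.48533238,   0.        , 276.67148972],
       [  0.        , 533.48533238, 216.79013261],
       [  0.        ,   0.        ,   1.        ]]), 'distortion': array([-0.19679877,  0.        ,  0.        ,  0.        ,  0.        ]), 'rvec': array([ 2.2061824 , -2.18434722,  0.0826909 ]), 'tvec': array([ -84.74202693,  590.79197176, 1061.06469452])}
{'time': 0.1, 'joint_positions': array([-1.29181212,  0.62921314,  0.03847418,  1.51821344, -0.02700084,
        0.99628911, -0.02000028]), 'dq': array([ 0.00068613, -0.00040883,  0.00027191, -0.00093783,  0.00165545,
        0.00023261,  0.0012768 ]), 'joint_efforts': array([ 3.23441338e-03, -5.50797665e+01,  1.14748824e+00, -1.87114173e+01,
       -5.21998876e-02,  1.93390640e-02,  4.90787852e-05]), 'position': array([219.5046749 , 611.25955681, 229.69027003]), 'ee_rot': array([-5.38900768e-01, -3.09477548e+00,  2.48993023e-03]), 'wrist_force': array([ 0.20204567, -0.27859324,  0.65552986]), 'ft_torque': array([ 0.00118002,  0.03354294, -0.02809009]), 'grip_force': 0.0, 'gripper_width': 1.0031111612934325}
```

View pics/scene0.png

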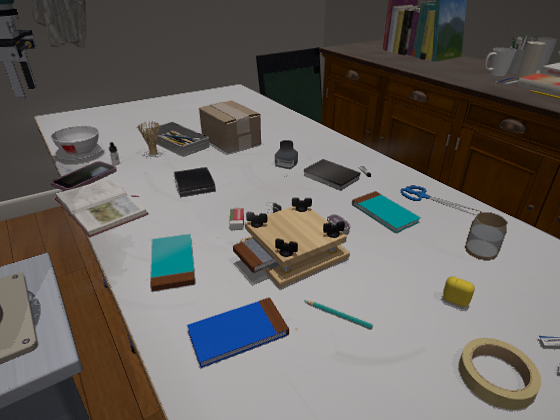

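View pics/top0.png

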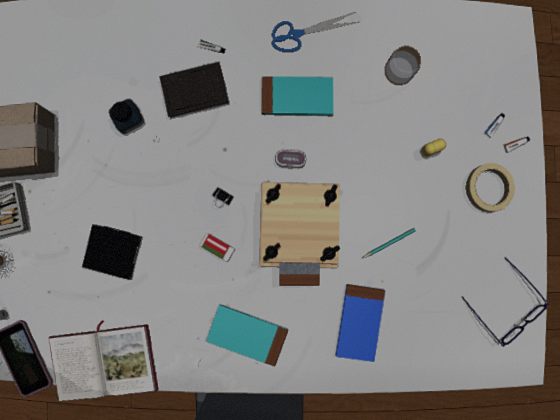

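The top view shows the press at about (300,225): its black screws are at (273,194), (331,196), (271,252) and (330,254), and the grey book's dark spine is at (299,281). The look-alikes are a turquoise book at (247,334), another at (297,96) and a blue one at (360,322), plus black notebooks at (112,251) and (195,89). The grey book sticking out of the press is the one I want. Next I'll measure it.

```bash
cat > h.py <<'E'
import numpy as np, cv2
from scipy.spatial.transform import Rotation as R
from workcell import manip, vision
def ray(n,uv,z):
    m=vision.camera_model(n);p=cv2.undistortPoints(np.float32(uv).reshape(-1,1,2),m["camera_matrix"],m["distortion"]).reshape(-1,2)
    Rm=cv2.Rodrigues(m["rvec"])[0];c=-Rm.T@m["tvec"];d=np.c_[p,np.ones(len(p))]@Rm
    return c+d*((z-c[2])/d[:,2])[:,None]
def proj(n,X):
    m=vision.camera_model(n);return cv2.projectPoints(np.float32(X).reshape(-1,1,3),m["rvec"],m["tvec"],m["camera_matrix"],m["distortion"])[0].reshape(-1,2)
def fit(P,W): # 2D rigid: press xy -> world
    a,b=P-P.mean(0),W-W.mean(0);th=np.arctan2((a[:,0]*b[:,1]-a[:,1]*b[:,0]).sum(),(a*b).sum())
    M=np.array([[np.cos(th),-np.sin(th)],[np.sin(th),np.cos(th)]]);t=W.mean(0)-M@P.mean(0)
    return th,t,np.abs(W-(P@M.T+t)).max()
E
python3 - <<'E'
from h import *
P=np.array([[56,56],[-56,-56],[56,-56],[-56,56]],float)
for n,g in(("top",[(273,194),(330,254),(331,196),(271,252)]),("scene",[(302,204),(286,246),(333,229),(257,219)])):
    im=cv2.imread(f"pics/{n}0.png");k=(im.max(2)<60).astype(np.uint8)
    N,L,S,C=cv2.connectedComponentsWithStats(k)
    uv=[]
    for q in g:
        ok=[i for i in range(1,N) if S[i,4]>30];i=min(ok,key=lambda i:np.hypot(*(C[i]-q)));uv.append(C[i]);
        yy,xx=np.where(L==i)
        w=ray(n,np.c_[xx,yy],75)[:,:2];w-=w.mean(0);e,v=np.linalg.eigh(w.T@w);print(n,q,C[i].round(1),S[i,4],"axis",(np.arctan2(v[1,1],v[0,1])%np.pi).round(2))
    W=ray(n,uv,75);print(W.round(1),fit(P,W[:,:2]))
im=cv2.imread("pics/top0.png");hsv=cv2.cvtColor(im,cv2.COLOR_BGR2HSV)
k=((hsv[...,0]<14)&(hsv[...,1]>90)&(hsv[...,2]>35)&(hsv[...,2]<160)).astype(np.uint8);k[:,:265]=0;k[:,330:]=0;k[:262]=0;k[300:]=0
c=max(cv2.findContours(k,0,2)[0],key=cv2.contourArea);r=cv2.boxPoints(cv2.minAreaRect(c));print("spine px",r.round(1),ray("top",r,43).round(1))
h=(hsv[...,0]>10)&(hsv[...,0]<28)&(hsv[...,1]>50)&(hsv[...,2]>140);h=h.astype(np.uint8);h[:,:250]=0;h[:,350:]=0;h[:175]=0;h[275:]=0
c=max(cv2.findContours(h,0,2)[0],key=cv2.contourArea);r=cv2.minAreaRect(c);print("board",r,ray("top",cv2.boxPoints(r),60).round(1),ray("top",[r[0]],60).round(1))
s=manip.sense();print(R.from_rotvec(s["ee_rot"]).as_matrix().round(3))
a=im[170:300,240:360];cv2.imwrite("pics/c1.png",cv2.resize(a,None,fx=5,fy=4.6,interpolation=2))
E
```

```text
top (273, 194) [272.7 193.8] 154 axis 2.53
top (330, 254) [329.1 253. ] 168 axis 2.21
top (331, 196) [330.3 194.9] 156 axis 2.73
top (271, 252) [271.3 251.8] 162 axis 2.42
[[ 632.4  -70.2   75. ]
 [ 519.4 -179.4   75. ]
 [ 631.4 -181.3   75. ]
 [ 520.8  -68.5   75. ]] (np.float64(-0.013265934080647118), array([ 576.00967441, -124.86141242]), np.float64(0.6735269705971518))
scene (302, 204) [301.2 204. ] 198 axis 0.96
scene (286, 246) [285.8 247.5] 272 axis 1.53
scene (333, 229) [333.6 228.8] 243 axis 0.41
scene (257, 219) [256.6 219.3] 211 axis 1.33
[[ 632.3  -70.6   75. ]
 [ 518.7 -180.7   75. ]
 [ 631.5 -181.9   75. ]
 [ 520.6  -70.    75. ]] (np.float64(-0.009927630407376873), array([ 575.79807842, -125.80847924]), np.float64(0.7920404802760856))
spine px [[280. 274.]
 [318. 274.]
 [318. 284.]
 [280. 284.]] [[ 477.2  -86.2   43. ]
 [ 477.7 -161.3   43. ]
 [ 458.  -161.5   43. ]
 [ 457.5  -86.4   43. ]]
board ((299.7132873535156, 224.53465270996094), (77.76826477050781, 83.10894012451172), 1.6365771293640137) [[ 495.1  -46.3   60. ]
 [ 657.2  -49.1   60. ]
 [ 654.7 -201.8   60. ]
 [ 491.9 -197.6   60. ]] [[ 574.4 -123.4   60. ]]
[[-0.941  0.338 -0.001]
 [ 0.338  0.941 -0.002]
 [-0.    -0.002 -1.   ]]
```

View pics/c1.png

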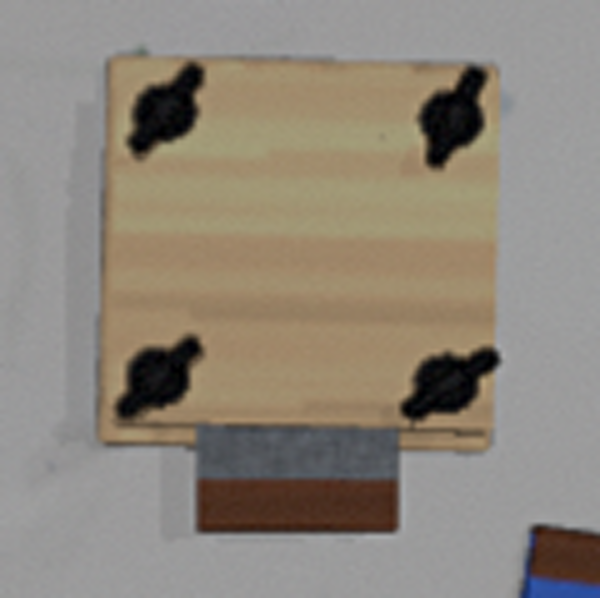

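The crop shows the four wings clear and well separated, with the grey book's brown spine centred in front at about (298,505) in the crop. The two views put the press at (576,-125) to within 1 mm, yaw about -0.012, and the spine at x≈457. The sizes agree with those given: 75 mm pitch across the spine and wings at z≈75.

```bash
python3 -m handwheel '[[0,0,0,0,0,-0.053],[0,0,0,0,0,-0.053],[-0.145,-0.22,0,0,0,0],[-0.145,-0.22,0,0,0,0],[-0.145,-0.22,0,0,0,0],[-0.145,-0.22,0,0,0,0],[-0.145,-0.22,0,0,0,0],[-0.145,-0.22,0,0,0,0]]' -0.36
python3 -m handwheel '[[-0.145,-0.22,0,0,0,0],[-0.009,-0.265,0,0,0,0],[-0.009,-0.265,0,0,0,0],[-0.009,-0.265,0,0,0,0],[-0.009,-0.265,0,0,0,0],[-0.009,-0.265,0,0,0,0],[-0.009,-0.265,0,0,0,0],[-0.009,-0.265,0,0,0,0]]'
cat >> h.py <<'E'
def st():
    s=manip.sense();M=R.from_rotvec(s["ee_rot"]).as_matrix()
    print("t%.2f"%s["time"],"p",s["position"].round(1),"yaw %.3f"%np.arctan2(M[1,0],M[0,0]),"tilt",M[:2,2].round(4),"F",s["wrist_force"].round(1),"T",s["ft_torque"].round(3),"w %.2f g %.1f"%(s["gripper_width"],s["grip_force"]),"j1,7",s["joint_positions"][[0,6]].round(2))
    return s,M
def to(x,y,z,yaw):
    s,M=st();d=M.T@(np.array([x,y,z])-s["position"])/200
    yw=np.arctan2(M[1,0],M[0,0]);print("shift",d.round(4),"az",round((yw-yaw)/np.pi,4))
E
python3 -c "
from h import *
to(430,-124.5,55,3.130)"
```

```text
time: 1.1
position: [391.2, 344.0, 230.3]
ee_rot: [-0.019, -3.141, 0.0]
wrist_force: [-0.2, -0.1, 0.4]
gripper_width: 0.32
grip_force: 0.0
time: 2.1
position: [427.0, -71.4, 230.4]
ee_rot: [0.018, 3.141, 0.0]
wrist_force: [1.0, -0.3, 1.0]
gripper_width: 0.324
grip_force: 0.0
t2.10 p [427.  -71.4 230.4] yaw 3.130 tilt [0.0001 0.0001] F [ 1.  -0.3  1. ] T [-0.026 -0.115  0.033] w 0.32 g 0.0 j1,7 [0.08 1.67]
shift [-0.018  -0.2655  0.8772] az -0.0
```

```bash
python3 -m handwheel '[[-0.018,-0.265,0,0,0,0],[0,0,0.219,0,0,0],[0,0,0.219,0,0,0],[0,0,0.219,0,0,0],[0,0,0.219,0,0,0],[0,0,0,0,0,0],[-0.05,0,0,0,0,0],[-0.03,0,0,0,0,0]]'
python3 -c "
from h import *
st()"
python3 -m handwheel '[[-0.01,0,0,0,0,0],[-0.01,0,0,0,0,0],[-0.01,0,0,0,0,0],[-0.01,0,0,0,0,0]]'
python3 -c "
from h import *
st()"
```

```text
time: 3.1
position: [448.4, -123.2, 57.0]
ee_rot: [0.018, 3.138, -0.001]
wrist_force: [0.1, -0.4, -0.1]
gripper_width: 0.317
grip_force: 0.4
t3.10 p [ 448.4 -123.2   57. ] yaw 3.130 tilt [ 0.0038 -0.0008] F [ 0.1 -0.4 -0.1] T [ 0.068  0.191 -0.002] w 0.32 g 0.4 j1,7 [0.2 1.8]
time: 3.6
position: [454.0, -123.1, 55.3]
ee_rot: [-0.019, -3.141, -0.0]
wrist_force: [-0.6, 0.7, 1.4]
gripper_width: 0.319
grip_force: 0.8
t3.60 p [ 454.  -123.1   55.3] yaw 3.130 tilt [-0.0006  0.    ] F [-0.6  0.7  1.4] T [0.055 0.346 0.038] w 0.32 g 0.8 j1,7 [0.19 1.8 ]
```

```bash
python3 -m handwheel '[[-0.015,0,0,0,0,0],[-0.015,0,0,0,0,0],[-0.015,0,0,0,0,0],[-0.015,0,0,0,0,0],[0,0,0,0,0,0]]'|sed -n 1,4p
for i in 1 2 3; do python3 -m handwheel '[[-0.008,0,0,0,0,0],[0,0,0,0,0,0]]'|sed -n 2,4p; done
```

```text
time: 4.22
position: [467.2, -123.2, 55.3]
ee_rot: [0.018, 3.14, -0.0]
wrist_force: [0.9, -1.1, 0.0]
position: [467.8, -123.2, 55.3]
ee_rot: [-0.019, -3.141, -0.0]
wrist_force: [-1.2, 0.3, -0.1]
position: [469.7, -123.2, 55.2]
ee_rot: [0.019, 3.141, -0.0]
wrist_force: [-1.8, 0.2, -0.4]
position: [471.4, -123.3, 55.3]
ee_rot: [0.019, 3.141, -0.0]
wrist_force: [-0.5, 1.0, -0.3]
```

```bash
for i in 1 2 3 4; do python3 -m handwheel '[[-0.006,0,0,0,0,0],[0,0,0,0,0,0]]'|sed -n 2,4p;done
python3 - <<'E'
from h import *
im=vision.snapshot("top");cv2.imwrite("pics/t2.png",cv2.resize(im[170:300,240:360],None,fx=4,fy=4,interpolation=2));im2=vision.snapshot("scene");cv2.imwrite("pics/s2.png",cv2.resize(im2[190:290,220:360],None,fx=4,fy=4,interpolation=2));st()
a=cv2.imread("pics/s2.png");b=cv2.imread("pics/t2.png");H=np.zeros((520,1040,3),np.uint8);H[:400,:560]=a;H[:520,560:]=b;cv2.imwrite("pics/j2.png",cv2.resize(H,(800,400)))
E
```

```text
position: [472.4, -123.3, 55.2]
ee_rot: [0.019, 3.141, -0.0]
wrist_force: [-0.7, 1.2, 0.2]
position: [473.8, -123.3, 55.3]
ee_rot: [0.018, 3.141, -0.0]
wrist_force: [0.6, -0.9, -0.6]
position: [474.9, -123.3, 55.3]
ee_rot: [0.018, 3.141, -0.0]
wrist_force: [-1.3, 1.2, -0.4]
position: [475.5, -123.3, 55.2]
ee_rot: [-0.019, -3.141, -0.0]
wrist_force: [-2.3, -0.3, 1.8]
t6.08 p [ 475.5 -123.3   55.3] yaw 3.130 tilt [-0.0006  0.0001] F [-2.3 -0.2  1.4] T [0.048 0.509 0.023] w 0.32 g 1.1 j1,7 [0.18 1.79]
```

View pics/j2.png

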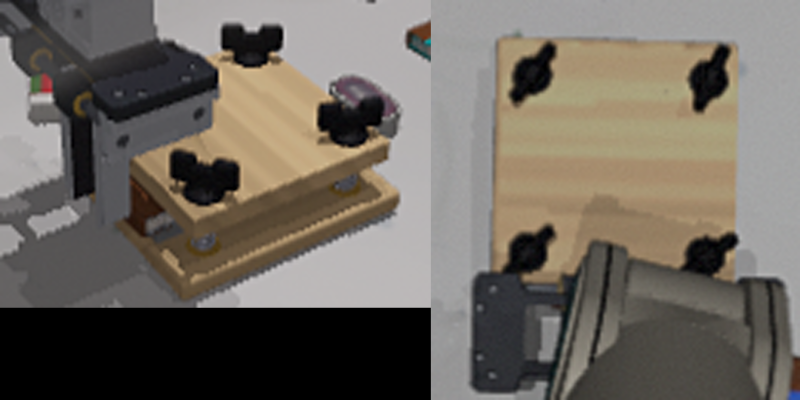

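The fingers are on the spine and the book is nearly home; the scene crop shows the spine at about (140,210), almost flush. I'll keep nudging.

```bash
for i in 1 2 3 4; do python3 -m handwheel '[[-0.006,0,0,0,0,0],[0,0,0,0,0,0]]'|sed -n '2p;4p'; done
```

```text
position: [475.6, -123.3, 55.1]
wrist_force: [-5.4, -0.3, 5.0]
position: [475.6, -123.2, 55.0]
wrist_force: [-7.1, -0.7, 4.1]
position: [475.7, -123.2, 54.9]
wrist_force: [-8.1, -0.4, 7.3]
position: [475.8, -123.2, 54.9]
wrist_force: [-9.8, -0.6, 7.1]
```

The book is home: x holds at 475.6 while the force rises to about 10 N. That puts the spine at about x=484, as expected. I'll back off and go to screw0.

```bash
python3 -m handwheel '[[0.08,0,0,0,0,0],[0.08,0,0,0,0,0],[0,0,-0.2,0,0,0],[0,0,-0.2,0,0,0]]' -0.4|sed -n '2p;4p'
python3 -c "
from h import *
to(632.7,-69.9,125,2.54)"
```

```text
position: [450.1, -123.1, 136.2]
wrist_force: [1.0, 0.5, 0.2]
t7.58 p [ 450.1 -123.1  136.2] yaw 3.130 tilt [ 0.0025 -0.0003] F [1.  0.5 0.2] T [ 0.028 -0.035 -0.048] w 0.30 g 0.0 j1,7 [0.19 1.8 ]
shift [-0.9097  0.2765  0.0582] az 0.1878
```

```bash
python3 -m handwheel '[[-0.2275,0.069,0,0,0,0],[-0.2275,0.069,0,0,0,0],[-0.2275,0.069,0,0,0,0],[-0.2275,0.069,0,0,0,0],[0,0,0,0,0,0.047],[0,0,0,0,0,0.047],[0,0,0,0,0,0.047],[0,0,0,0,0,0.047]]'|sed -n '2p;4p'
python3 -m handwheel '[[0,0,0,0,0,0],[0,0,0,0,0,0]]'|sed -n '2p;4p'
python3 -c "
from h import *
to(632.7,-69.9,91,2.54)"
```

```text
position: [633.0, -69.7, 135.4]
wrist_force: [0.1, 1.4, 0.2]
position: [631.9, -69.8, 135.3]
wrist_force: [-0.5, -0.1, 0.5]
t8.82 p [631.9 -69.8 135.3] yaw 2.542 tilt [ 0.0013 -0.    ] F [-0.5 -0.1  0.5] T [-0.061 -0.015 -0.001] w 0.30 g 0.0 j1,7 [-0.06  1.21]
shift [-0.0033  0.0015  0.2216] az 0.0006
```

```bash
python3 -m handwheel '[[-0.003,0.0015,0.111,0,0,0],[0,0,0.111,0,0,0],[0,0,0,0,0,0]]'|sed -n '2p;4p'
python3 -m handwheel '[[0,0,0,0,0,0],[0,0,0,0,0,0],[0,0,0,0,0,0],[0,0,0,0,0,0]]' -1
python3 -c "
from h import *
to(632.7,-69.9,91,2.54)"
```

```text
position: [631.5, -70.0, 89.7]
wrist_force: [0.9, 0.4, -0.1]
time: 9.7
position: [633.8, -68.2, 91.8]
ee_rot: [0.929, 2.998, 0.005]
wrist_force: [3.8, 3.8, 1.0]
gripper_width: 0.094
grip_force: 30.0
t9.70 p [633.8 -68.2  91.8] yaw 2.540 tilt [0.0037 0.0019] F [3.8 3.8 1. ] T [ 0.993 -0.829 -0.01 ] w 0.09 g 30.0 j1,7 [-0.05  1.23]
shift [-0.0004 -0.0102  0.004 ] az 0.0002
```

```bash
python3 -m handwheel '[[0,0.01,0,0,0,0],[0,0,0.0012,0,0,0.048],[0,0,0.0012,0,0,0.048],[0,0,0.0012,0,0,0.048],[0,0,0.0012,0,0,0.048],[0,0,0.0012,0,0,0.048],[0,0,0,0,0,0]]'|sed -n '2p;4p'
python3 -c "
from h import *
to(633.5,-69,91,2.54)"
```

```text
position: [633.9, -68.1, 90.6]
wrist_force: [1.5, 2.4, 4.8]
t10.57 p [633.9 -68.1  90.6] yaw 1.787 tilt [ 0.0016 -0.0003] F [1.5 2.4 4.8] T [ 0.578 -0.364  0.046] w 0.10 g 30.0 j1,7 [-0.17  0.66]
shift [-0.0039 -0.0027 -0.002 ] az -0.2397
```

```bash
python3 -m handwheel '[[0,0,0,0,0,0],[0,0,-0.175,0,0,0],[0,0,0,0,0,-0.048],[0,0,0,0,0,-0.048],[0,0,0,0,0,-0.048],[-0.0275,-0.263,0,0,0,0],[-0.0275,-0.263,0,0,0,0],[-0.0275,-0.263,0,0,0,0]]' -0.4|sed -n '2p;4p'
python3 -m handwheel '[[0,0,0,0,0,0]]'|sed -n '2p;4p'
python3 -c "
from h import *
to(520.4,-178.8,91,2.24)"
```

```text
position: [516.6, -180.8, 124.3]
wrist_force: [0.3, -1.3, -0.0]
position: [514.3, -183.8, 124.6]
wrist_force: [1.3, -0.6, -0.0]
t11.70 p [ 514.3 -183.8  124.6] yaw 2.231 tilt [-0.0046 -0.0019] F [ 1.3 -0.6 -0. ] T [-0.01   0.017 -0.003] w 0.30 g 0.0 j1,7 [0.11 1.22]
shift [0.0006 0.0402 0.168 ] az -0.0029
```

```bash
python3 -m handwheel '[[0,0.03,0,0,0,0],[0,0,0,0,0,0]]'|sed -n '2p;4p'
python3 -c "
from h import *
to(520.4,-178.8,91,2.24)"
```

```text
position: [525.4, -173.5, 124.4]
wrist_force: [-0.2, 1.3, 0.0]
t11.95 p [ 525.4 -173.5  124.4] yaw 2.241 tilt [0.0005 0.0007] F [-0.2  1.3  0. ] T [-0.116  0.069 -0.082] w 0.30 g 0.0 j1,7 [0.09 1.21]
shift [-0.0054 -0.0363  0.167 ] az 0.0004
```

```bash
python3 -m handwheel '[[-0.003,-0.032,0,0,0,0],[0,0,0,0,0,0],[0,0,0,0,0,0]]'|sed -n '2p;4p'
python3 -c "
from h import *
to(520.4,-178.8,91,2.24)"
```

```text
position: [519.3, -179.6, 124.6]
wrist_force: [-0.1, -1.1, -0.1]
t12.32 p [ 519.3 -179.6  124.6] yaw 2.238 tilt [-0.0001  0.    ] F [-0.1 -1.1 -0.1] T [0.007 0.018 0.021] w 0.31 g 0.0 j1,7 [0.1  1.22]
shift [-0.0003  0.0066  0.1681] az -0.0007
```

```bash
python3 -m handwheel '[[0,0.004,0.084,0,0,0],[0,0,0.084,0,0,0]]'|sed -n '2p;4p'
python3 -m handwheel '[[0,0,0,0,0,0],[0,0,0,0,0,0],[0,0,0,0,0,0]]' -1
python3 -c "
from h import *
to(520.4,-178.8,91,2.24)"
```

```text
position: [519.9, -178.8, 89.8]
wrist_force: [0.5, 0.3, 0.1]
time: 12.95
position: [520.5, -178.7, 90.9]
ee_rot: [1.371, 2.826, 0.001]
wrist_force: [2.5, 0.2, -5.4]
gripper_width: 0.093
grip_force: 30.0
t12.95 p [ 520.5 -178.7   90.9] yaw 2.238 tilt [0.0007 0.0004] F [ 2.5  0.2 -5.4] T [ 0.123 -0.432 -0.056] w 0.09 g 30.0 j1,7 [0.12 1.24]
shift [-0.0002 -0.0005 -0.0003] az -0.0007
```

```bash
python3 -m handwheel '[[0,0,0.0012,0,0,0.048],[0,0,0.0012,0,0,0.048],[0,0,0.0012,0,0,0.048],[0,0,0.0012,0,0,0.048],[0,0,0.0012,0,0,0.048],[0,0,0,0,0,0]]'|sed -n '2p;4p'
python3 -c "
from h import *
st()"
python3 -m handwheel '[[0,0,0,0,0,0],[0,0,-0.175,0,0,0],[0.021,0.279,0,0,0,0],[0.021,0.279,0,0,0,0],[0,0,0,0,0,-0.057],[0,0,0,0,0,-0.057],[0,0,0,0,0,-0.057],[0,0,0,0,0,-0.057]]' -0.4|sed -n '2p;4p'
python3 -m handwheel '[[0,0,0,0,0,-0.057],[0,0,0,0,0,-0.057],[0,0,0,0,0,-0.058],[0,0,0,0,0,0]]' -0.4|sed -n '2p;4p'
python3 -c "
from h import *
to(632.5,-180.1,91,2.74)"
```

```text
position: [520.1, -178.8, 89.8]
wrist_force: [1.0, 0.6, -4.8]
t13.70 p [ 520.1 -178.8   89.8] yaw 1.486 tilt [-0.0001 -0.0002] F [ 1.   0.6 -4.8] T [ 0.049 -0.243  0.039] w 0.10 g 30.0 j1,7 [-0.01  0.72]
position: [631.6, -181.2, 125.3]
wrist_force: [-0.4, 0.6, -0.3]
position: [631.7, -181.4, 125.4]
wrist_force: [0.4, -0.5, 0.6]
t15.20 p [ 631.7 -181.4  125.4] yaw 2.739 tilt [0.0007 0.0001] F [ 0.4 -0.5  0.6] T [-0.019 -0.01  -0.019] w 0.30 g 0.0 j1,7 [0.14 1.55]
shift [-0.0012  0.0074  0.1722] az -0.0005
```

```bash
python3 -m handwheel '[[-0.001,0.007,0.086,0,0,0],[0,0,0.086,0,0,0],[0,0,0,0,0,0]]'|sed -n '2p;4p'
python3 -m handwheel '[[0,0,0,0,0,0],[0,0,0,0,0,0],[0,0,0,0,0,0]]' -1|sed -n '2p;4p'
python3 -m handwheel '[[0,0,0.0012,0,0,0.048],[0,0,0.0012,0,0,0.048],[0,0,0.0012,0,0,0.048],[0,0,0.0012,0,0,0.048],[0,0,0.0012,0,0,0.048],[0,0,0,0,0,0]]'|sed -n '2p;4p'
python3 -c "
from h import *
to(521.9,-66.7,125,2.44)"
```

```text
position: [630.8, -178.6, 87.8]
wrist_force: [-0.5, 0.2, -0.3]
position: [632.7, -180.1, 90.9]
wrist_force: [0.1, -1.3, 0.0]
position: [632.5, -180.3, 89.7]
wrist_force: [-1.8, -2.6, 1.1]
t16.70 p [ 632.5 -180.3   89.7] yaw 1.987 tilt [ 0.0001 -0.0018] F [-1.8 -2.6  1.1] T [-0.598  0.302  0.04 ] w 0.09 g 30.0 j1,7 [0.02 0.99]
shift [ 0.7428 -0.2758 -0.1777] az -0.1441
```

```bash
python3 -m handwheel '[[0,0,0,0,0,0],[0,0,-0.177,0,0,0],[0.2476,-0.092,0,0,0,0],[0.2476,-0.092,0,0,0,0],[0.2476,-0.092,0,0,0,0],[0,0,0,0,0,-0.048],[0,0,0,0,0,-0.048],[0,0,0,0,0,-0.048]]' -0.4|sed -n '2p;4p'
python3 -m handwheel '[[0,0,0,0,0,0],[0,0,0,0,0,0],[0,0,0,0,0,0]]' -0.4|sed -n '2p;4p'
python3 -c "
from h import *
to(521.9,-66.7,91,2.44)"
```

```text
position: [522.5, -64.6, 125.0]
wrist_force: [0.5, 0.0, 0.6]
position: [522.2, -65.5, 124.6]
wrist_force: [0.1, -0.3, 0.0]
t18.07 p [522.2 -65.5 124.6] yaw 2.438 tilt [0. 0.] F [ 0.1 -0.3  0. ] T [-0.035  0.041 -0.003] w 0.30 g 0.0 j1,7 [-0.1   1.21]
shift [-0.0027 -0.0054  0.1682] az -0.0007
```

```bash
python3 -m handwheel '[[-0.0025,-0.0055,0.084,0,0,0],[0,0,0.084,0,0,0],[0,0,0,0,0,0]]'|sed -n '2p;4p'
python3 -m handwheel '[[0,0,0,0,0,0],[0,0,0,0,0,0],[0,0,0,0,0,0]]' -1|sed -n '2p;4p'
python3 -m handwheel '[[0,0,0.0012,0,0,0.048],[0,0,0.0012,0,0,0.048],[0,0,0.0012,0,0,0.048],[0,0,0.0012,0,0,0.048],[0,0,0.0012,0,0,0.048],[0,0,0,0,0,0]]'|sed -n '2p;4p'
python3 -c "
from h import *
to(633.9,-68.1,125,1.788)"
```

```text
position: [520.9, -66.6, 90.1]
wrist_force: [0.3, -0.6, -0.6]
position: [522.4, -66.7, 91.7]
wrist_force: [-0.6, 1.0, 2.4]
position: [522.0, -66.9, 90.5]
wrist_force: [-1.4, -0.3, 5.1]
t19.57 p [522.  -66.9  90.5] yaw 1.685 tilt [ 0.0006 -0.0004] F [-1.4 -0.3  5.1] T [-0.097  0.316  0.028] w 0.09 g 30.0 j1,7 [-0.21  0.72]
shift [-0.0695  0.5553 -0.1721] az -0.0329
```

```bash
python3 -m handwheel '[[0,0,0,0,0,0],[0,0,-0.172,0,0,0],[-0.035,0.278,0,0,0,0],[-0.035,0.278,0,0,0,0],[0,0,0,0,0,-0.033],[0,0,0,0,0,0],[0,0,0,0,0,0]]' -0.4|sed -n '2p;4p'
python3 -c "
from h import *
to(633.9,-68.1,90,1.788)"
```

```text
position: [633.1, -68.2, 124.2]
wrist_force: [1.2, 0.0, -0.9]
t20.45 p [633.1 -68.2 124.2] yaw 1.786 tilt [-0.0009  0.0004] F [ 1.2  0.  -0.9] T [-0.046  0.086  0.028] w 0.30 g 0.0 j1,7 [-0.21  0.69]
shift [-0.0005  0.0043  0.1708] az -0.0005
```

```bash
python3 -m handwheel '[[0,0.004,0.086,0,0,0],[0,0,0.086,0,0,0],[0,0,0,0,0,0]]'|sed -n '2p;4p'
python3 -m handwheel '[[0,0,0,0,0,0],[0,0,0,0,0,0],[0,0,0,0,0,0]]' -1|sed -n '2p;4p'
python3 -m handwheel '[[0,0,0.0012,0,0,0.048],[0,0,0.0012,0,0,0.048],[0,0,0,0,0,0]]'|sed -n '2p;4p'
python3 -c "
from h import *
st()"
```

```text
position: [633.1, -67.5, 87.5]
wrist_force: [-0.1, 0.2, -0.5]
position: [634.1, -68.3, 90.2]
wrist_force: [-2.4, -0.6, 1.6]
position: [634.0, -68.3, 89.8]
wrist_force: [-3.9, -1.7, 4.4]
t21.57 p [634.  -68.3  89.8] yaw 1.488 tilt [-0.0011 -0.0006] F [-3.9 -1.7  4.4] T [-0.266  0.942  0.037] w 0.10 g 30.0 j1,7 [-0.24  0.48]
```

Still low torque, so I'll go on.

```bash
for i in 1 2 3; do python3 -m handwheel '[[0,0,0.0012,0,0,0.048]]'>/dev/null;  python3 -c "
from h import *
st()"; done; python3 -m handwheel '[[0,0,0,0,0,0]]'>/dev/null;  python3 -c "
from h import *
to(520.4,-178.8,124,1.486)"
```

```text
t21.70 p [634.  -68.3  89.6] yaw 1.335 tilt [-0.0009  0.0004] F [-3.9 -1.   3.7] T [-0.283  1.     0.11 ] w 0.09 g 30.0 j1,7 [-0.26  0.36]
t21.82 p [634.  -68.2  89.4] yaw 1.183 tilt [-0.001   0.0003] F [-4.2 -0.5  3.8] T [-0.277  1.105  0.102] w 0.09 g 30.0 j1,7 [-0.28  0.24]
t21.95 p [633.9 -68.2  89.1] yaw 1.033 tilt [-0.0011  0.0002] F [-4.  -0.5  5. ] T [-0.217  1.05   0.098] w 0.10 g 30.0 j1,7 [-0.3   0.12]
t22.07 p [634.  -68.2  89.1] yaw 1.037 tilt [-0.0013 -0.0003] F [-3.1 -0.4  4.8] T [-0.195  1.058 -0.029] w 0.09 g 30.0 j1,7 [-0.3   0.13]
shift [-0.7652 -0.2072 -0.1738] az -0.1431
```

```bash
python3 -m handwheel '[[0,0,0,0,0,0],[0,0,-0.174,0,0,0],[-0.255,-0.069,0,0,0,0],[-0.255,-0.069,0,0,0,0],[-0.255,-0.069,0,0,0,0],[0,0,0,0,0,-0.048],[0,0,0,0,0,-0.048],[0,0,0,0,0,-0.047]]' -0.4|sed -n '2p;4p'
python3 -m handwheel '[[0,0,0,0,0,0],[0,0,0,0,0,0],[0,0,0,0,0,0]]' -0.4|sed -n '2p;4p'
python3 -c "
from h import *
to(520.4,-178.8,90,1.486)"
```

```text
position: [521.8, -178.4, 123.7]
wrist_force: [0.9, -0.3, -0.4]
position: [521.0, -178.2, 123.4]
wrist_force: [0.3, 0.1, 1.3]
t23.45 p [ 521.  -178.2  123.4] yaw 1.483 tilt [ 0.0001 -0.0002] F [0.3 0.1 1.3] T [-0.088  0.062 -0.013] w 0.29 g 0.0 j1,7 [-0.06  0.71]
shift [-0.0031 -0.0028  0.167 ] az -0.001
```

```bash
python3 -m handwheel '[[-0.003,-0.003,0.084,0,0,0],[0,0,0.084,0,0,0],[0,0,0,0,0,0]]'|sed -n '2p;4p'
python3 -m handwheel '[[0,0,0,0,0,0],[0,0,0,0,0,0],[0,0,0,0,0,0]]' -1|sed -n '2p;4p'
python3 -m handwheel '[[0,0,0.0012,0,0,0.048],[0,0,0.0012,0,0,0.048]]'>/dev/null
for i in 1 2 3; do python3 -c "
from h import *
st()";python3 -m handwheel '[[0,0,0.0012,0,0,0.048]]'>/dev/null;   done; python3 -m handwheel '[[0,0,0,0,0,0]]'>/dev/null;  python3 -c "
from h import *
to(632.5,-180.1,124,1.986)"
```

```text
position: [519.0, -178.4, 87.9]
wrist_force: [-0.2, -0.4, -1.5]
position: [520.2, -178.9, 90.2]
wrist_force: [-0.1, -0.8, -0.1]
t24.45 p [ 520.  -178.9   89.7] yaw 1.177 tilt [0.0001 0.0002] F [-1.3 -0.3  0.4] T [-0.159  0.48   0.103] w 0.09 g 30.0 j1,7 [-0.08  0.53]
t24.57 p [ 520.  -178.9   89.5] yaw 1.027 tilt [-0.      0.0001] F [-1.7 -0.8  1.2] T [-0.078  0.432  0.084] w 0.09 g 30.0 j1,7 [-0.1   0.42]
t24.70 p [ 519.9 -178.8   89.3] yaw 0.876 tilt [-0.0002  0.0002] F [-2.  -0.1  0.2] T [-0.091  0.569  0.074] w 0.09 g 30.0 j1,7 [-0.12  0.3 ]
t24.95 p [ 519.8 -178.8   89. ] yaw 0.730 tilt [-0.0006 -0.0002] F [-3.   0.4  4.7] T [0.038 0.594 0.068] w 0.09 g 30.0 j1,7 [-0.14  0.19]
shift [ 0.4152  0.3806 -0.1751] az -0.3998
```

```bash
python3 -m handwheel '[[0,0,0,0,0,0],[0,0,-0.175,0,0,0],[0.2076,0.19,0,0,0,0],[0.2076,0.19,0,0,0,0],[0,0,0,0,0,-0.057],[0,0,0,0,0,-0.057],[0,0,0,0,0,-0.057],[0,0,0,0,0,-0.057]]' -0.4|sed -n '2p;4p'
python3 -m handwheel '[[0,0,0,0,0,-0.057],[0,0,0,0,0,-0.057],[0,0,0,0,0,-0.058],[0,0,0,0,0,0]]' -0.4|sed -n '2p;4p'
python3 -c "
from h import *
to(632.5,-180.1,90,1.986)"
```

```text
position: [633.1, -180.0, 123.6]
wrist_force: [0.2, 0.2, -0.2]
position: [633.1, -180.2, 123.9]
wrist_force: [-0.1, 0.4, -0.6]
t26.45 p [ 633.1 -180.2  123.9] yaw 1.985 tilt [0.0011 0.0008] F [-0.1  0.4 -0.6] T [-0.053  0.017 -0.022] w 0.30 g 0.0 j1,7 [-0.01  1.  ]
shift [ 0.0016 -0.0026  0.1693] az -0.0004
```

```bash
python3 -m handwheel '[[0.001,-0.0025,0.085,0,0,0],[0,0,0.085,0,0,0],[0,0,0,0,0,0]]'|sed -n '2p;4p'
python3 -m handwheel '[[0,0,0,0,0,0],[0,0,0,0,0,0],[0,0,0,0,0,0]]' -1|sed -n '2p;4p'
python3 -m handwheel '[[0,0,0.0012,0,0,0.048],[0,0,0.0012,0,0,0.048]]'>/dev/null
for i in 1 2 3; do python3 -c "
from h import *
st()";python3 -m handwheel '[[0,0,0.0012,0,0,0.048]]'>/dev/null;   done; python3 -m handwheel '[[0,0,0,0,0,0]]'>/dev/null;  python3 -c "
from h import *
to(521.9,-66.7,124,1.686)"
```

```text
position: [630.9, -179.3, 87.1]
wrist_force: [0.6, 0.2, -0.0]
position: [632.4, -180.3, 90.1]
wrist_force: [0.0, -0.2, 0.6]
t27.45 p [ 632.3 -180.4   89.6] yaw 1.680 tilt [ 0.0005 -0.0001] F [-0.5 -0.4 -0.3] T [-0.154  0.193  0.064] w 0.09 g 30.0 j1,7 [-0.04  0.78]
t27.57 p [ 632.3 -180.4   89.4] yaw 1.529 tilt [ 0.0004 -0.0002] F [-1.7 -0.2  0.4] T [-0.192  0.231  0.043] w 0.09 g 30.0 j1,7 [-0.06  0.67]
t27.70 p [ 632.2 -180.4   89.2] yaw 1.378 tilt [ 0.0002 -0.0002] F [-0.9 -0.3  0.6] T [-0.183  0.277  0.067] w 0.09 g 30.0 j1,7 [-0.08  0.55]
t27.95 p [ 632.1 -180.4   89. ] yaw 1.234 tilt [-0.0001 -0.0007] F [-0.7 -0.6  3.5] T [-0.09   0.52   0.075] w 0.09 g 30.0 j1,7 [-0.1   0.43]
shift [ 0.3542 -0.7079 -0.1753] az -0.1439
```

```bash
python3 -m handwheel '[[0,0,0,0,0,0],[0,0,-0.175,0,0,0],[0.118,-0.236,0,0,0,0],[0.118,-0.236,0,0,0,0],[0.118,-0.236,0,0,0,0],[0,0,0,0,0,-0.048],[0,0,0,0,0,-0.048],[0,0,0,0,0,-0.048]]' -0.4|sed -n '2p;4p'
python3 -m handwheel '[[0,0,0,0,0,0],[0,0,0,0,0,0]]' -0.4|sed -n '2p;4p'
python3 -c "
from h import *
to(521.9,-66.7,90,1.686)"
```

```text
position: [522.5, -65.9, 123.6]
wrist_force: [-0.1, 0.4, 0.8]
position: [522.3, -66.4, 123.5]
wrist_force: [-0.5, 0.5, 0.2]
t29.20 p [522.3 -66.4 123.5] yaw 1.683 tilt [0.0003 0.0002] F [-0.5  0.5  0.2] T [-0.033  0.039  0.006] w 0.30 g 0.0 j1,7 [-0.26  0.71]
shift [-0.0014 -0.0022  0.1674] az -0.0011
```

```bash
python3 -m handwheel '[[-0.0014,-0.002,0.084,0,0,0],[0,0,0.084,0,0,0],[0,0,0,0,0,0]]'|sed -n '2p;4p'
python3 -m handwheel '[[0,0,0,0,0,0],[0,0,0,0,0,0],[0,0,0,0,0,0]]' -1|sed -n '2p;4p'
python3 -m handwheel '[[0,0,0.0012,0,0,0.048],[0,0,0.0012,0,0,0.048]]'>/dev/null
for i in 1 2 3; do python3 -c "
from h import *
st()";python3 -m handwheel '[[0,0,0.0012,0,0,0.048]]'>/dev/null;   done; python3 -m handwheel '[[0,0,0,0,0,0]]'>/dev/null;  python3 -c "
from h import *
to(633.9,-68.1,123,1.034)"
```

```text
position: [520.5, -66.5, 87.9]
wrist_force: [-0.7, -0.8, 0.0]
position: [522.0, -66.7, 90.2]
wrist_force: [-0.5, -0.5, -1.0]
t30.20 p [521.9 -66.7  89.7] yaw 1.378 tilt [0.0005 0.0001] F [-0.1  0.4  0.1] T [-0.176  0.283  0.036] w 0.09 g 30.0 j1,7 [-0.27  0.53]
t30.32 p [521.8 -66.8  89.5] yaw 1.228 tilt [ 0.0003 -0.    ] F [-1.  -1.3 -0.4] T [-0.13   0.326  0.113] w 0.10 g 30.0 j1,7 [-0.3   0.42]
t30.45 p [521.8 -66.7  89.3] yaw 1.077 tilt [0.0003 0.    ] F [-0.9 -0.2  0.6] T [-0.185  0.348  0.071] w 0.09 g 30.0 j1,7 [-0.32  0.31]
t30.70 p [521.7 -66.7  89.1] yaw 0.931 tilt [-0.     -0.0003] F [-2.1 -0.7  4.9] T [-0.104  0.544  0.076] w 0.09 g 30.0 j1,7 [-0.34  0.2 ]
shift [ 0.3294  0.4541 -0.1693] az -0.0329
```

```bash
python3 -m handwheel '[[0,0,0,0,0,0],[0,0,-0.17,0,0,0],[0.165,0.227,0,0,0,0],[0.165,0.227,0,0,0,0],[0,0,0,0,0,-0.033],[0,0,0,0,0,0],[0,0,0,0,0,0]]' -0.4|sed -n '2p;4p'
python3 -c "
from h import *
to(633.9,-68.1,89,1.034)"
```

```text
position: [633.4, -68.0, 122.6]
wrist_force: [0.1, 0.7, 0.4]
t31.57 p [633.4 -68.  122.6] yaw 1.032 tilt [-0.0005  0.0006] F [0.1 0.7 0.4] T [-0.05   0.089  0.034] w 0.30 g 0.0 j1,7 [-0.33  0.12]
shift [0.0008 0.0025 0.168 ] az -0.0006
```

```bash
cat > q.py <<'E'
from h import *
s,M=manip.sense(),0
print("t%.2f Tz %.3f yaw %.3f"%(s["time"],s["ft_torque"][2],(lambda M:np.arctan2(M[1,0],M[0,0]))(R.from_rotvec(s["ee_rot"]).as_matrix())))
E
python3 -m handwheel '[[0.001,0.0025,0.084,0,0,0],[0,0,0.084,0,0,0],[0,0,0,0,0,0]]'|sed -n '2p;4p'
python3 -m handwheel '[[0,0,0,0,0,0],[0,0,0,0,0,0],[0,0,0,0,0,0]]' -1|sed -n '2p;4p'
python3 q.py
for i in 1 2 3; do python3 -m handwheel '[[0,0,0.0008,0,0,0.032]]'>/dev/null; python3 q.py; done; python3 -m handwheel '[[0,0,0,0,0,0]]'>/dev/null;python3 q.py
```

```text
position: [633.2, -67.6, 86.8]
wrist_force: [0.3, 0.8, 0.4]
position: [634.2, -67.7, 89.4]
wrist_force: [-2.3, 0.7, 3.3]
t32.33 Tz 0.021 yaw 1.035
t32.45 Tz 0.103 yaw 0.932
t32.58 Tz 0.215 yaw 0.831
t32.70 Tz 0.227 yaw 0.730
t32.83 Tz 0.160 yaw 0.733
```

```bash
python3 -c "
from h import *
to(520.0,-178.9,123,0.732)"
```

```text
t32.83 p [634.3 -67.8  89.3] yaw 0.733 tilt [-0.0006  0.0003] F [-2.3  0.4  4.8] T [0.165 0.763 0.16 ] w 0.09 g 30.0 j1,7 [-0.35 -0.1 ]
shift [-0.7963  0.0304 -0.1683] az 0.0003
```

```bash
python3 -m handwheel '[[0,0,0,0,0,0],[0,0,-0.17,0,0,0],[-0.2654,0.0102,0,0,0,0],[-0.2654,0.0102,0,0,0,0],[-0.2654,0.0102,0,0,0,0],[0,0,0,0,0,0],[0,0,0,0,0,0],[0,0,0,0,0,0]]' -0.4|sed -n '2p;4p'
python3 -m handwheel '[[0,0,0,0,0,0]]' -0.4|sed -n '2p;4p'
python3 -c "
from h import *
to(520.0,-178.9,89,0.732)"
```

```text
position: [521.6, -177.9, 122.4]
wrist_force: [1.3, -0.2, 0.1]
position: [521.1, -178.1, 122.3]
wrist_force: [1.1, -0.1, -0.2]
t33.95 p [ 521.1 -178.1  122.3] yaw 0.735 tilt [0.     0.0001] F [ 1.1 -0.1 -0.2] T [-0.058  0.194 -0.005] w 0.30 g 0.0 j1,7 [-0.19  0.17]
shift [-0.0067 -0.0009  0.1666] az 0.001
```

```bash
python3 -m handwheel '[[-0.005,-0.001,0.083,0,0,0],[0,0,0.083,0,0,0],[0,0,0,0,0,0]]'|sed -n '2p;4p'
python3 -m handwheel '[[0,0,0,0,0,0],[0,0,0,0,0,0],[0,0,0,0,0,0]]' -1|sed -n '2p;4p'
python3 q.py
for i in 1 2 3; do python3 -m handwheel '[[0,0,0.0008,0,0,0.032]]'>/dev/null; python3 q.py; done; python3 -m handwheel '[[0,0,0,0,0,0]]'>/dev/null;python3 q.py;python3 -c "
from h import *
to(632.3,-180.3,123,1.232)"
```

```text
position: [518.2, -179.0, 87.4]
wrist_force: [-0.5, -0.3, 0.4]
position: [519.2, -179.3, 89.7]
wrist_force: [-1.0, 1.5, 2.1]
t34.70 Tz -0.006 yaw 0.733
t34.83 Tz 0.130 yaw 0.630
t34.95 Tz 0.208 yaw 0.529
t35.08 Tz 0.228 yaw 0.429
t35.20 Tz 0.233 yaw 0.432
t35.20 p [ 519.  -179.    89.6] yaw 0.432 tilt [-0.0006  0.0012] F [-2.3  2.5  7.9] T [0.411 0.75  0.233] w 0.09 g 30.0 j1,7 [-0.19 -0.02]
shift [ 0.5118  0.2424 -0.1675] az -0.2548
```

```bash
python3 -m handwheel '[[0,0,0,0,0,0],[0,0,-0.17,0,0,0],[0.256,0.121,0,0,0,0],[0.256,0.121,0,0,0,0],[0,0,0,0,0,-0.051],[0,0,0,0,0,-0.051],[0,0,0,0,0,-0.051],[0,0,0,0,0,-0.051]]' -0.4|sed -n '2p;4p'
python3 -m handwheel '[[0,0,0,0,0,-0.051],[0,0,0,0,0,0]]' -0.4|sed -n '2p;4p'
python3 -c "
from h import *
to(632.3,-180.3,89,1.232)"
```

```text
position: [633.0, -181.0, 122.9]
wrist_force: [1.2, -0.5, -0.8]
position: [633.0, -181.1, 123.2]
wrist_force: [-0.2, 0.4, -0.0]
t36.45 p [ 633.  -181.1  123.2] yaw 1.230 tilt [0.0011 0.0003] F [-0.2  0.4 -0. ] T [-0.006  0.08  -0.032] w 0.30 g 0.0 j1,7 [-0.12  0.42]
shift [ 0.0024 -0.0046  0.1709] az -0.0006
```

```bash
python3 -m handwheel '[[0.0025,-0.004,0.085,0,0,0],[0,0,0.085,0,0,0],[0,0,0,0,0,0]]'|sed -n '2p;4p'
python3 -m handwheel '[[0,0,0,0,0,0],[0,0,0,0,0,0],[0,0,0,0,0,0]]' -1|sed -n '2p;4p'
python3 q.py
for i in 1 2 3; do python3 -m handwheel '[[0,0,0.0008,0,0,0.032]]'>/dev/null; python3 q.py; done; python3 -m handwheel '[[0,0,0,0,0,0]]'>/dev/null;python3 q.py;python3 -c "
from h import *
to(521.8,-66.7,123,0.932)"
```

```text
position: [631.1, -179.6, 86.5]
wrist_force: [0.0, 0.8, 0.2]
position: [632.2, -180.2, 89.3]
wrist_force: [-0.5, -0.7, -0.0]
t37.20 Tz 0.066 yaw 1.232
t37.33 Tz 0.127 yaw 1.129
t37.45 Tz 0.160 yaw 1.028
t37.58 Tz 0.260 yaw 0.928
t37.70 Tz 0.150 yaw 0.932
t37.70 p [ 632.1 -180.2   89.1] yaw 0.932 tilt [ 0.0001 -0.0003] F [-1.8  0.5  5.5] T [0.012 0.51  0.15 ] w 0.09 g 30.0 j1,7 [-0.14  0.2 ]
shift [ 0.1267 -0.781  -0.1696] az 0.0001
```

```bash
python3 -m handwheel '[[0,0,0,0,0,0],[0,0,-0.17,0,0,0],[0.0422,-0.26,0,0,0,0],[0.0422,-0.26,0,0,0,0],[0.0422,-0.26,0,0,0,0],[0,0,0,0,0,0],[0,0,0,0,0,0],[0,0,0,0,0,0]]' -0.4|sed -n '2p;4p'
python3 -m handwheel '[[0,0,0,0,0,0]]' -0.4|sed -n '2p;4p'
python3 -c "
from h import *
to(521.8,-66.7,89,0.932)"
```

```text
position: [523.3, -67.9, 122.6]
wrist_force: [0.5, 0.2, 0.8]
position: [522.7, -67.7, 122.4]
wrist_force: [-0.2, 0.0, 0.7]
t38.83 p [522.7 -67.7 122.4] yaw 0.930 tilt [ 0.0005 -0.0008] F [-0.2  0.   0.7] T [-0.033  0.118 -0.015] w 0.30 g 0.0 j1,7 [-0.38  0.16]
shift [ 0.0012 -0.0067  0.1668] az -0.0007
```

```bash
python3 -m handwheel '[[0.001,-0.005,0.083,0,0,0],[0,0,0.083,0,0,0],[0,0,0,0,0,0]]'|sed -n '2p;4p'
python3 -m handwheel '[[0,0,0,0,0,0],[0,0,0,0,0,0],[0,0,0,0,0,0]]' -1|sed -n '2p;4p'
python3 q.py
for i in 1 2 3; do python3 -m handwheel '[[0,0,0.0008,0,0,0.032]]'>/dev/null; python3 q.py; done; python3 -m handwheel '[[0,0,0,0,0,0]]'>/dev/null;python3 q.py;python3 -c "
from h import *
to(633.9,-68,123,0.732)"
```

```text
position: [520.1, -65.6, 87.3]
wrist_force: [0.6, -0.2, -0.1]
position: [522.0, -66.1, 89.6]
wrist_force: [0.4, -1.0, -1.2]
t39.58 Tz 0.088 yaw 0.931
t39.70 Tz 0.164 yaw 0.828
t39.83 Tz 0.185 yaw 0.727
t39.95 Tz 0.239 yaw 0.627
t40.08 Tz 0.234 yaw 0.630
t40.08 p [522.  -66.2  89.5] yaw 0.630 tilt [ 0.0014 -0.0008] F [ 0.2 -1.   4.3] T [-0.153  0.203  0.234] w 0.09 g 30.0 j1,7 [-0.39 -0.02]
shift [ 0.4468  0.337  -0.1668] az -0.0326
```

```bash
python3 -m handwheel '[[0,0,0,0,0,0],[0,0,-0.168,0,0,0],[0.2235,0.1685,0,0,0,0],[0.2235,0.1685,0,0,0,0],[0,0,0,0,0,-0.0326],[0,0,0,0,0,0],[0,0,0,0,0,0]]' -0.4|sed -n '2p;4p'
python3 -c "
from h import *
to(633.9,-68,89,0.732)"
```

```text
position: [632.6, -67.7, 122.2]
wrist_force: [0.5, -0.5, 0.9]
t40.95 p [632.6 -67.7 122.2] yaw 0.729 tilt [-0.0009  0.0007] F [ 0.5 -0.5  0.9] T [-0.018  0.166 -0.01 ] w 0.30 g 0.0 j1,7 [-0.37 -0.13]
shift [0.0039 0.0059 0.166 ] az -0.0009
```

```bash
python3 -m handwheel '[[0.004,0.006,0.083,0,0,0],[0,0,0.083,0,0,0],[0,0,0,0,0,0]]'|sed -n '2p;4p'
python3 -m handwheel '[[0,0,0,0,0,0],[0,0,0,0,0,0],[0,0,0,0,0,0]]' -1|sed -n '2p;4p'
python3 q.py
for i in 1 2 ; do python3 -m handwheel '[[0,0,0.0003,0,0,0.012]]'>/dev/null; python3 q.py; done; python3 -m handwheel '[[0,0,0,0,0,0]]'>/dev/null;python3 q.py;python3 -m handwheel '[[0,0,0,0,0,0]]'>/dev/null;python3 q.py
```

```text
position: [633.3, -67.5, 86.9]
wrist_force: [0.1, -0.5, 0.3]
position: [634.5, -67.6, 89.5]
wrist_force: [-2.2, 1.3, 0.9]
t41.70 Tz 0.170 yaw 0.732
t41.83 Tz 0.233 yaw 0.693
t41.95 Tz 0.303 yaw 0.654
t42.08 Tz 0.296 yaw 0.655
t42.20 Tz 0.238 yaw 0.655
```

```bash
python3 -c "
from h import *
to(519.8,-178.9,123,0.432)"
```

```text
t42.20 p [634.6 -67.6  89.5] yaw 0.655 tilt [-0.0004  0.0009] F [-3.5  2.7  5.7] T [0.497 0.881 0.238] w 0.09 g 30.0 j1,7 [-0.37 -0.16]
shift [-0.7941  0.0914 -0.1679] az 0.0711
```

```bash
python3 -m handwheel '[[0,0,0,0,0,0],[0,0,-0.168,0,0,0],[-0.2647,0.03,0,0,0,0],[-0.2647,0.03,0,0,0,0],[-0.2647,0.03,0,0,0,0],[0,0,0,0,0,0.036],[0,0,0,0,0,0.035],[0,0,0,0,0,0]]' -0.4|sed -n '2p;4p'
python3 -m handwheel '[[0,0,0,0,0,0]]' -0.4|sed -n '2p;4p'
python3 -c "
from h import *
to(519.8,-178.9,89,0.432)"
```

```text
position: [520.2, -180.0, 122.5]
wrist_force: [0.3, 0.4, -0.3]
position: [520.1, -179.4, 122.5]
wrist_force: [0.1, -0.0, -0.3]
t43.33 p [ 520.1 -179.4  122.5] yaw 0.434 tilt [ 0.0002 -0.0007] F [ 0.1 -0.  -0.3] T [ 0.015  0.087 -0.023] w 0.30 g 0.0 j1,7 [-0.23 -0.06]
shift [-0.0004 -0.0032  0.1677] az 0.0008
```

```bash
python3 -m handwheel '[[0,-0.003,0.083,0,0,0],[0,0,0.083,0,0,0],[0,0,0,0,0,0]]'|sed -n '2p;4p'
python3 -m handwheel '[[0,0,0,0,0,0],[0,0,0,0,0,0],[0,0,0,0,0,0]]' -1|sed -n '2p;4p'
python3 q.py
for i in 1 2 ; do python3 -m handwheel '[[0,0,0.0003,0,0,0.012]]'>/dev/null; python3 q.py; done; python3 -m handwheel '[[0,0,0,0,0,0]]'>/dev/null;python3 q.py;python3 -m handwheel '[[0,0,0,0,0,0]]'>/dev/null;python3 q.py
python3 -c "
from h import *
to(632.3,-180.3,123,0.932)"
```

```text
position: [518.5, -178.0, 87.5]
wrist_force: [0.2, 0.5, -0.5]
position: [519.8, -178.6, 89.8]
wrist_force: [-0.7, 1.0, 0.4]
t44.08 Tz 0.224 yaw 0.434
t44.20 Tz 0.260 yaw 0.394
t44.33 Tz 0.255 yaw 0.356
t44.45 Tz 0.280 yaw 0.357
t44.58 Tz 0.208 yaw 0.357
t44.58 p [ 519.8 -178.6   89.7] yaw 0.357 tilt [0.0003 0.0003] F [-1.9  2.1  5.3] T [0.208 0.455 0.208] w 0.10 g 30.0 j1,7 [-0.21 -0.08]
shift [ 0.5243  0.2047 -0.1664] az -0.1831
```

```bash
python3 -m handwheel '[[0,0,0,0,0,0],[0,0,-0.168,0,0,0],[0.262,0.1025,0,0,0,0],[0.262,0.1025,0,0,0,0],[0,0,0,0,0,-0.046],[0,0,0,0,0,-0.046],[0,0,0,0,0,-0.046],[0,0,0,0,0,-0.045]]' -0.4|sed -n '2p;4p'
python3 -m handwheel '[[0,0,0,0,0,0]]' -0.4|sed -n '2p;4p'
python3 -c "
from h import *
to(632.3,-180.3,89,.932)"
```

```text
position: [632.2, -180.5, 122.5]
wrist_force: [-0.4, -0.2, 0.6]
position: [632.2, -180.5, 122.8]
wrist_force: [-0.0, 1.7, -0.2]
t45.70 p [ 632.2 -180.5  122.8] yaw 0.930 tilt [0.0003 0.0004] F [-0.   1.7 -0.2] T [-0.105  0.126  0.006] w 0.30 g 0.0 j1,7 [-0.16  0.18]
shift [ 0.0011 -0.0003  0.1688] az -0.0007
```

```bash
python3 -m handwheel '[[0.001,0,0.084,0,0,0],[0,0,0.084,0,0,0],[0,0,0,0,0,0]]'|sed -n '2p;4p'
python3 -m handwheel '[[0,0,0,0,0,0],[0,0,0,0,0,0],[0,0,0,0,0,0]]' -1|sed -n '2p;4p'
python3 q.py
for i in 1 2 ; do python3 -m handwheel '[[0,0,0.0003,0,0,0.012]]'>/dev/null; python3 q.py; done; python3 -m handwheel '[[0,0,0,0,0,0]]'>/dev/null;python3 q.py;python3 -m handwheel '[[0,0,0,0,0,0]]'>/dev/null;python3 q.py
```

```text
position: [631.2, -179.6, 86.9]
wrist_force: [0.0, -0.5, -0.1]
position: [632.2, -180.1, 89.7]
wrist_force: [-0.5, 0.7, 1.0]
t46.45 Tz 0.177 yaw 0.933
t46.58 Tz 0.276 yaw 0.893
t46.70 Tz 0.210 yaw 0.855
t46.83 Tz 0.261 yaw 0.857
t46.95 Tz 0.280 yaw 0.857
```

```bash
python3 -c "
from h import *
to(521.8,-66.7,123,0.63)"
```

```text
t46.95 p [ 632.2 -180.1   89.6] yaw 0.857 tilt [-0.      0.0002] F [-2.3  1.9  5.5] T [0.221 0.637 0.28 ] w 0.09 g 30.0 j1,7 [-0.16  0.15]
shift [ 0.0673 -0.7888 -0.1667] az 0.0723
```

```bash
python3 -m handwheel '[[0,0,0,0,0,0],[0,0,-0.167,0,0,0],[0.0224,-0.263,0,0,0,0],[0.0224,-0.263,0,0,0,0],[0.0224,-0.263,0,0,0,0],[0,0,0,0,0,0.036],[0,0,0,0,0,0.036],[0,0,0,0,0,0]]' -0.4|sed -n '2p;4p'
python3 -m handwheel '[[0,0,0,0,0,0]]' -0.4|sed -n '2p;4p'
python3 -c "
from h import *
to(521.8,-66.5,89,0.63)"
```

```text
position: [522.1, -66.8, 122.4]
wrist_force: [-0.3, -0.2, -0.3]
position: [522.0, -67.0, 122.5]
wrist_force: [0.2, -0.3, -0.0]
t48.08 p [522.  -67.  122.5] yaw 0.632 tilt [ 0.0002 -0.0004] F [ 0.2 -0.3 -0. ] T [-0.021  0.147  0.055] w 0.30 g 0.0 j1,7 [-0.43 -0.06]
shift [ 0.0006 -0.0026  0.1674] az 0.0008
```

```bash
python3 -m handwheel '[[0.0006,-0.0025,0.083,0,0,0],[0,0,0.083,0,0,0],[0,0,0,0,0,0]]'|sed -n '2p;4p'
python3 -m handwheel '[[0,0,0,0,0,0],[0,0,0,0,0,0],[0,0,0,0,0,0]]' -1|sed -n '2p;4p'
python3 q.py
for i in 1 2 ; do python3 -m handwheel '[[0,0,0.0003,0,0,0.012]]'>/dev/null; python3 q.py; done; python3 -m handwheel '[[0,0,0,0,0,0]]'>/dev/null;python3 q.py;python3 -m handwheel '[[0,0,0,0,0,0]]'>/dev/null;python3 q.py
python3 -c "
from h import *
to(633.9,-68,123,0.655)"
```

```text
position: [520.3, -66.1, 87.6]
wrist_force: [-0.2, 0.0, -0.0]
position: [521.8, -66.4, 89.7]
wrist_force: [0.5, -0.4, 0.3]
t48.83 Tz 0.191 yaw 0.632
t48.95 Tz 0.227 yaw 0.592
t49.08 Tz 0.219 yaw 0.553
t49.20 Tz 0.284 yaw 0.555
t49.33 Tz 0.215 yaw 0.555
t49.33 p [521.8 -66.4  89.6] yaw 0.555 tilt [ 0.0005 -0.0001] F [-0.7  0.1  5.8] T [-0.069  0.235  0.215] w 0.09 g 30.0 j1,7 [-0.41 -0.07]
shift [ 0.472   0.3024 -0.1665] az -0.0317
```

All four screws now read about 0.25 N m. I'll release, back off and check.

```bash
python3 -m handwheel '[[0,0,0,0,0,0],[0,0,-0.17,0,0,0],[0,0,-0.25,0,0,0],[0,0,-0.25,0,0,0],[-0.15,-0.22,0,0,0,0],[-0.15,-0.22,0,0,0,0],[-0.15,-0.22,0,0,0,0],[0,0,0,0,0,0]]' -0.4|sed -n '2p;4p'
python3 -m handwheel '[[0,-0.2,0,0,0,0],[0,-0.2,0,0,0,0],[0,0,0,0,0,0],[0,0,0,0,0,0]]' -0.4|sed -n '2p;4p'
python3 - <<'E'
from h import *
H=np.zeros((600,800,3),np.uint8)
a=vision.snapshot("top");b=vision.snapshot("scene")
H[:300,:400]=cv2.resize(a,(400,300));H[300:,:400]=cv2.resize(b,(400,300))
H[:300,400:]=cv2.resize(a[170:300,220:393],(400,300));H[300:,400:]=cv2.resize(b[190:295,220:360],(400,300));cv2.imwrite("pics/f.png",H)
E
```

```text
position: [371.4, 0.9, 222.5]
wrist_force: [1.8, -1.4, -0.1]
position: [334.8, 65.9, 223.5]
wrist_force: [0.7, -0.5, 0.2]
```

View pics/f.png

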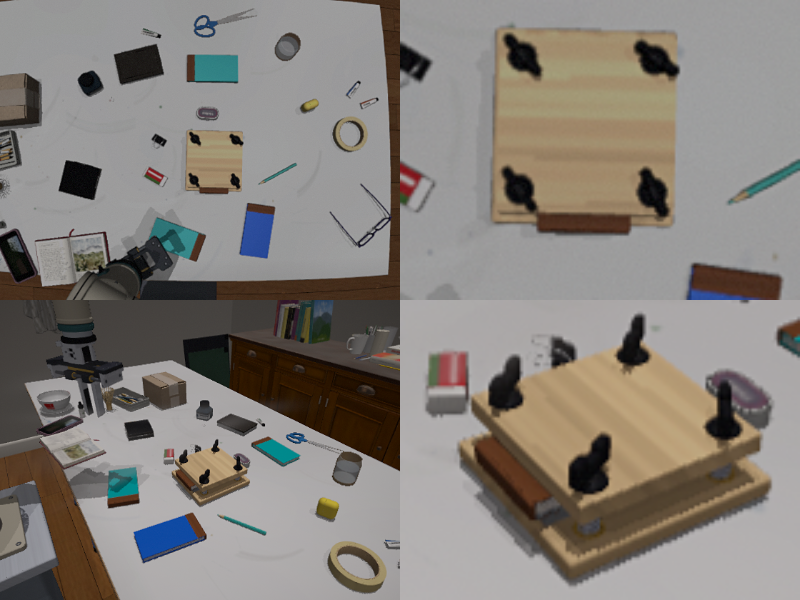

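The final pictures show the spine just protruding at about (583,222), the board level on the book, all four wings turned alike and the surrounding things where they were. The arm is clear, so I'll hand in.

```bash
python3 -c "
from workcell import manip
print(manip.close_job())"
```

```text
the job is handed in; nothing more can be done
None
```

I pushed the book home against the stop with about 10 N and tightened the four screws crosswise to about 0.25 N m each. I handed the job in at about 51 s with the arm clear and the things round the press undisturbed; no verdict came back.

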